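# Raise four bearings in the counter dispenser and hold them up

### The arm

A 7-joint arm with a two-finger parallel gripper is mounted at the origin on the work surface. World frame = base frame: x ahead of the robot, y to its left, z up, the work surface at z = 0. Lengths are in m, angles in rad, forces in N, time in s.
With the tool pointing down it reaches from about 0.4 to 0.875 m from the base axis. Payload 4.4 kg.
Tool frame: the origin (TCP) lies between the finger pads; the fingertips stand 25 mm ahead of it and the grasp point (between the pads) lies 6 mm ahead of it; z points along the fingers, y is the direction in which the jaws open and shut (so a half turn about z gives the same grasp; the last joint's range is limited). The gripper opens to 85 mm and grips with 20 to 120 N. Pads are 22 mm wide; open, the fingers measure 114 mm over their backs; the gripper's body (76 mm by 85 mm) begins 54 mm behind the grasp point. The pads swing forward as they close: fully open they stand 13 mm farther back than shut.
Start: joints at [1.094, 0.628, 0.038, 1.517, -0.027, 0.996, -0.02], TCP at [0.26, -0.596, 0.256] pointing down, gripper open.
Joint ranges: [-3.06, 3.06], [-0.37, 2.12], [-1.25, 1.32], [0.18, 2.47], [-1.1, 4.24], [0.23, 1.98], [-2.94, 2.94]. Speed limits (rad/s): [2.57, 2.57, 3.14, 3.14, 3.14, 3.14, 3.14].

### API

Orientations are given as a 3x3 rotation matrix whose columns are the frame's x, y, z axes.
In Python, from plant import manip, viewer, ticket gives the robot as it stands.
- The arm moves only by the tool apply_moves, never from a script. Its argument "moves" is a list of rows, each an object with "gripper": the finger opening in mm, from 0 to 85.4; "dp": the shift along the tool's x, y, z in mm, a list of three; "turn": the turn about the tool's z in degrees. A call has exactly 8 rows; each row shifts and turns the commanded pose from where the row before left it, along the tool's axes as they then stand; what a row does not reach is not made up. A row lasts 1/10 s, in which the tool goes at most 50 mm and 8.59 degrees, less where a joint would pass 70% of its speed; a pose out of reach is approached as far as the arm can. A call with a gripper value outside its range is refused whole. The fingers move at their own pace and stop on an object; "grip_force" is the grip in N (left out, the last holds). Time passes only in rows, so rows that do not move let the fingers close, or fill a call up. It gives the time, the measured TCP pose, the force and the opening at its end, in the units of the state.
- manip.get_obs(): the state, without advancing time (a new reading comes with each control period).
- viewer.read_camera(name): name is "scene" or "top" or "wrist"; returns a dict with "pixels" (480x640x3 uint8, red, green, blue), "range_z" (480x640 float32, m along the optical axis (not along the pixel's ray), 0 where there is no reading), "camera_matrix" (3x3 intrinsics, pixels), "k1" (the pictures are not rectified: a ray, as slopes to the right and down, at radius r is drawn at 1 + k1 r^2 times it, then the intrinsics apply), "T" (4x4, takes a point from camera to world coordinates). Camera axes: x right, y down, z forward; pixel columns grow to the right and rows downward; lengths in m; the calibration is good to about 2 mm. A picture is of the moment at which its call begins.
- ticket.hand_in(): hands the job in, once; it reports no verdict.
The state is a dict: "time": time; "joint_pos": joint angles; "joint_velocities": joint speeds; "tau": joint torques, N m; "tool_pos": TCP position; "ee_rot": TCP orientation; "ft_force": force on the tool from outside, world axes, zero at the start; "torque": the same for the moment, N m; "grip_width": finger opening in m.
Only numpy, scipy, OpenCV 4.12 (cv2) and the standard library are available. Lean on these libraries where they do the work, as an engineer would, in place of code of your own. Each camera call takes 0.05 s, during which the arm holds its last target.

### The job

A customer at the parts counter wants four ball bearings from the dispenser. Unlock it by pushing the round plunger on top fully down and letting it come back up, then press the T-handled lever down exactly four clicks (never a fifth) so that four bearings stand clear of the magazine. Finish while still holding the lever there with the fingers, because it springs back when let go; leave the jar, the carton and the wrench alone.

Things in the scene. Friction and masses are not known exactly. Their poses are not given: they have to be found in the camera images.
- dispenser: grey steel bearing dispenser fixed to the counter, origin on the counter under the lever hinge, z up. Base plate x -63 to 87, y -90 to 130 mm. Lever on its -y side; magazine (4 thin rods and a top ring, 125 mm high, full of bearings 40 mm wide, 12 mm thick) at x 48, y 75 mm; upright toothed wheel, 113 mm across, on the hinge; the plunger above the wheel is the tallest part
- plunger_top (a point): centre of the flat top of the plunger's round grey cap, 28 mm across, 236 mm above the counter when up. It moves straight down 14 mm to a hard stop, takes 2 N at first and 10 N fully down, and springs back up when released. Fully down it drives a bolt out of the lever's way; the bolt stays out. Until then the lever is blocked
- plunger (a joint): plunger stroke in m: 0 up, 0.014 fully down at its stop
- lever_grip (a point): middle of the lever's T-handle: a level black bar, 22 mm thick, 70 mm long, lying along the dispenser's x (35 mm either way from here), 180 mm from the hinge, 200 mm above the counter at the start and 87 mm after four clicks. Clear all round except for the steel lever bar (10 mm wide, 18 mm deep) from its middle to the hinge
- lever_hinge (a point): point on the lever's hinge axis, in the plane of the lever bar, 130 mm above the counter; the axis runs along the dispenser's x. The grip moves on a circle of 180 mm radius about it in an upright plane, starting 0.40 rad above level
- lever (a joint): lever angle, rad: 0 up at rest, grows as the grip is pressed down; 0.86 far stop. At each click the pawl drops into a notch: at 0.16, 0.32, 0.48, 0.64 (fourth), 0.80. The tooth tops lie midway (fifth: 0.72). Pressing at the grip takes 3 to 12 N: it eases by 4 N or more up to each notch, then jumps up by about 5 N just past it. It does not lock: let go, it springs back to 0
- bottle_mid (a point): centre of a white plastic jar, 56 mm across and 105 mm high, standing upright beyond the dispenser; not to be disturbed
- carton_mid (a point): centre of a small cardboard carton, 70 x 50 x 55 mm, beside the magazine; not to be disturbed
- wrench_grip (a point): handle of a 160 mm steel wrench lying flat on the robot's side of the dispenser; not to be disturbed

How it is judged:
By the outcome, as a careful person would: the job done as asked, in the order asked, and still so for the second after the job is handed in, while the arm keeps its last pose, push and grip.
It also fails if it takes over 70 s, if anything falls off the work surface, if the arm or the gripper's body presses on something with over 40 N, if the wrist force passes 120 N, or if a joint passes its speed limit or range.

## Working session

There is one attempt and no reset: what is moved stays moved. The work goes in short steps, Python scripts to look and compute and a tool call to move; the robot and the scene stay as the last step left them, time stands still between calls to the robot, and variables do not carry over. Pictures are saved under pics/ and viewed, and the job is handed in when it is done.

Besides the shell and the picture viewer there is one more tool, called after "Call:" as name(argument=value, ...), one argument or row to a line, values as JSON. apply_moves: Moves the arm, as the interface text tells. Its arguments: {"type":"object","properties":{"moves":{"type":"array"},"grip_force":{"type":"number"}},"required":["moves"]}

```bash
ls; mkdir -p pics
cat > h.py <<'E'
import numpy as np, cv2
from plant import manip, viewer, ticket
def grab(n,name):
    d=viewer.read_camera(n); cv2.imwrite(f'pics/{name}.png',d['pixels'][:,:,::-1]); np.savez(f'pics/{name}.npz',**d); return d
E
python3 - <<'E'
from h import *
for n in ['scene','top','wrist']:
    d=grab(n,n+'0'); print(n,d['camera_matrix'].tolist(),d['k1'],np.round(d['T'],4).tolist())
o=manip.get_obs(); print(o)
E
```

```text
pics
scene [[567.6879938314523, 0.0, 318.5232332243485], [0.0, 567.6879938314523, 235.3972498655006], [0.0, 0.0, 1.0]] -0.15587694730742838 [[0.7942, 0.3314, -0.5093, 1.1584], [0.6076, -0.4213, 0.6733, -0.5751], [0.0086, -0.8442, -0.536, 0.7346], [0.0, 0.0, 0.0, 1.0]]
top [[536.4402263591652, 0.0, 320.994694056768], [0.0, 536.4402263591652, 242.3358309894773], [0.0, 0.0, 1.0]] -0.04791113459129807 [[0.0248, -0.9869, 0.1595, 0.446], [-0.9995, -0.0274, -0.0145, 0.1145], [0.0187, -0.159, -0.9871, 1.1548], [0.0, 0.0, 0.0, 1.0]]
wrist [[432.0155940930485, 0.0, 321.2624230205046], [0.0, 432.0155940930485, 236.56631790932633], [0.0, 0.0, 1.0]] -0.09857185853635993 [[0.3983, -0.8713, -0.2867, 0.3327], [-0.9173, -0.3792, -0.1218, -0.5646], [-0.0026, 0.3115, -0.9502, 0.3739], [0.0, 0.0, 0.0, 1.0]]
{'time': 0.15, 'joint_pos': array([ 1.09420527,  0.6292036 ,  0.03847361,  1.51816545, -0.02699564,
        0.99629679, -0.01999739]), 'joint_velocities': array([ 0.00248206, -0.00419883,  0.00168   , -0.00328624, -0.00031528,
       -0.0014398 , -0.00076742]), 'tau': array([ 1.14731065e-03, -5.63803518e+01,  1.22755129e+00, -1.93654919e+01,
        1.11436102e-02,  7.27643797e-03,  2.97330826e-05]), 'tool_pos': array([ 0.25939971, -0.5954974 ,  0.25554676]), 'ee_rot': array([[ 9.16811608e-01,  3.99319489e-01, -6.49007869e-04],
       [ 3.99320015e-01, -9.16810520e-01,  1.41254280e-03],
       [-3.09613727e-05, -1.55419747e-03, -9.99998792e-01]]), 'ft_force': array([ 0.37433861,  0.18379346, -0.92455072]), 'torque': array([ 0.0256399 , -0.0426318 ,  0.00633533]), 'grip_width': 0.08549537709648013}
```

View pics/scene0.png

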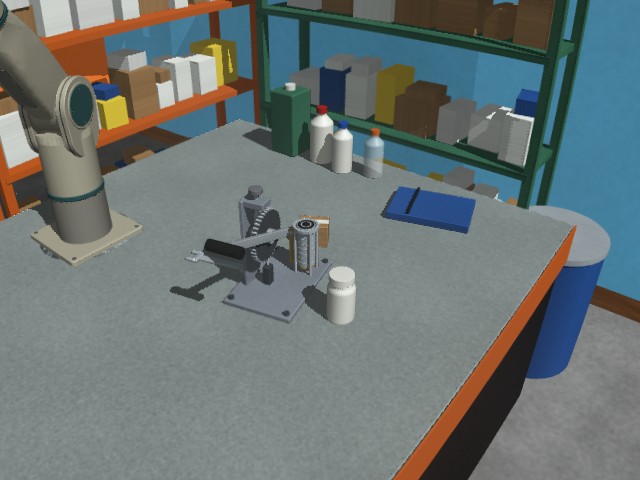

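View pics/top0.png

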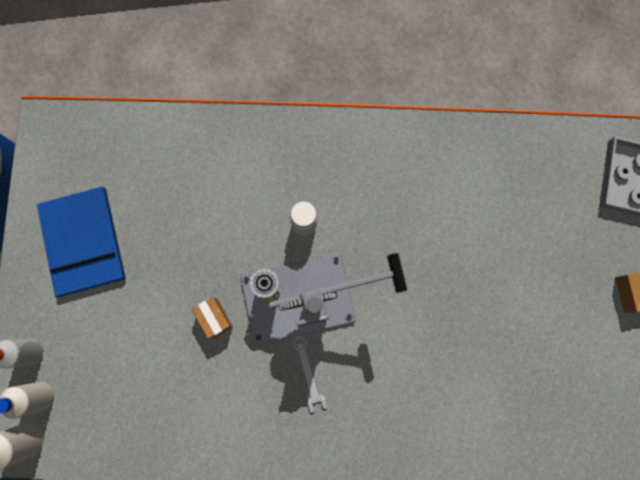

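The scene picture shows the lever's black T-bar at about (225,248), the plunger cap at (255,192), the magazine at (305,240) and the jar at (341,295). In the top picture the handle is at (398,272), the cap at (314,303), the magazine at (264,283), the jar at (303,215), the carton at (212,317) and the wrench at (310,375).

```bash
cat >> h.py <<'E'
def und(d,u,v):
    K=d['camera_matrix']; k=float(d['k1'])
    p=cv2.undistortPoints(np.array([[[u,v]]],float),K,np.array([k,0,0,0,0.]))[0,0]
    return np.array([p[0],p[1],1.])
def plane(d,u,v,z):
    T=d['T']; r=T[:3,:3]@und(d,u,v); o=T[:3,3]; return o+r*(z-o[2])/r[2]
def depthpt(d,u,v):
    z=d['range_z'][int(round(v)),int(round(u))]; return (d['T']@np.append(und(d,u,v)*z,1))[:3]
def proj(d,p):
    T=d['T']; q=T[:3,:3].T@(np.asarray(p,float)-T[:3,3]); x=q[:2]/q[2]; r2=x@x
    return (d['camera_matrix']@np.append(x*(1+float(d['k1'])*r2),1))[:2]
def cloud(d):
    h,w=d['range_z'].shape; vv,uu=np.mgrid[0:h,0:w]
    p=cv2.undistortPoints(np.stack([uu,vv],-1).reshape(-1,1,2).astype(float),d['camera_matrix'],np.array([float(d['k1']),0,0,0,0]))[:,0]
    z=d['range_z'].reshape(-1); P=np.c_[p*z[:,None],z]@d['T'][:3,:3].T+d['T'][:3,3]; P[z==0]=np.nan
    return P.reshape(h,w,3)
E
python3 - <<'E'
from h import *
t=dict(np.load('pics/top0.npz')); s=dict(np.load('pics/scene0.npz'))
for d,n,box in((t,'top',(230,180,420,420)),(s,'scene',(170,170,370,340))):
    x0,y0,x1,y1=box; im=d['pixels'][y0:y1,x0:x1,::-1]
    cv2.imwrite(f'pics/{n}crop.png',cv2.resize(im,None,fx=2.5 if n=='top' else 3.5,fy=2.5 if n=='top' else 3.5,interpolation=cv2.INTER_CUBIC)) 
for d,n,box in((t,'top',(380,245,415,300)),(s,'scene',(195,230,255,265))):
    x0,y0,x1,y1=box; sub=d['pixels'][y0:y1,x0:x1].max(2)<45
    m,l,st,c=cv2.connectedComponentsWithStats(sub.astype(np.uint8)); i=1+st[1:,4].argmax()
    print(n,st[i],c[i]+[x0,y0]); P=cloud(d)[y0:y1,x0:x1][l==i]; print('depth med',np.nanmedian(P,0),np.nanmax(P,0))
    ys,xs=np.where(l==i); r=cv2.minAreaRect(np.c_[xs+x0,ys+y0].astype(np.float32)); print(r)
    print('plane .205',plane(d,*(c[i]+[x0,y0]),.205))
C=cloud(t); m=(C[...,2]>.222)&(C[...,2]<.26)&(abs(C[...,0]-.5)<.3)&(abs(C[...,1]-.1)<.15)
vs,us=np.where(m); print('cap',len(us),us.mean(),vs.mean(),plane(t,us.mean(),vs.mean(),.236),np.nanmedian(C[m],0))
# magazine top ring
m=(C[...,2]>.11)&(C[...,2]<.14); m[:, :240]=0;m[:,290:]=0; vs,us=np.where(m); 
if len(us):print('mag',len(us),us.mean(),vs.mean(),plane(t,us.mean(),vs.mean(),.125))
E
```

```text
top [  8   9  18  38 362] [396.68232044 272.45856354]
depth med [ 0.54884291 -0.03532605  0.20982505] [ 0.58135973 -0.01984441  0.2146324 ]
((396.47064208984375, 272.3823547363281), (37.350486755371094, 9.943960189819336), 75.96376037597656)
plane .205 [ 0.54879534 -0.03585983  0.205     ]
scene [ 10   9  40  21 489] [224.54601227 248.84253579]
depth med [ 0.55673851 -0.04121025  0.20581648] [0.58750666 0.13603661 0.21258604]
((224.53321838378906, 248.8755340576172), (40.259788513183594, 12.625469207763672), 14.931416511535645)
plane .205 [ 0.55663493 -0.04101751  0.205     ]
cap 189 313.968253968254 304.7724867724868 [0.48640001 0.11027085 0.236     ] [0.48622087 0.11024435 0.23568517]
mag 714 266.5518207282913 285.43277310924367 [0.52579802 0.20165801 0.125     ]
```

View pics/topcrop.png

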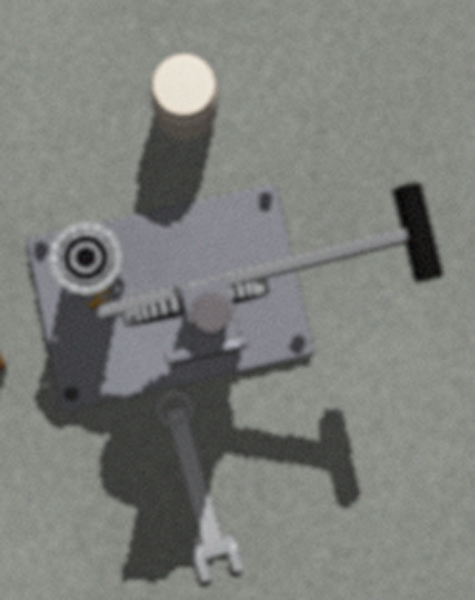

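View pics/scenecrop.png

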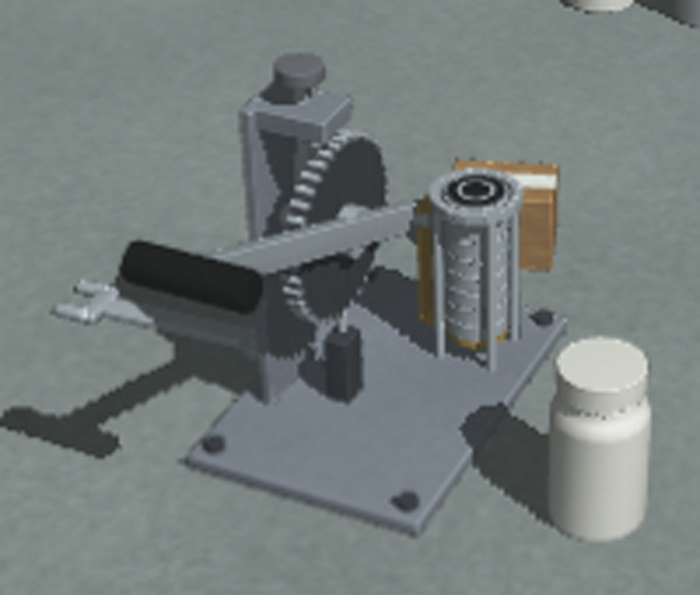

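Run:
```python
from h import *
t=dict(np.load('pics/top0.npz')); s=dict(np.load('pics/scene0.npz'))
# triangulate bar
def tri(u1,u2):
    A=[];B=[]
    for d,u in((t,u1),(s,u2)):
        r=d['T'][:3,:3]@und(d,*u); r/=np.linalg.norm(r); M=np.eye(3)-np.outer(r,r); A.append(M);B.append(M@d['T'][:3,3])
    x=np.linalg.lstsq(np.vstack(A),np.concatenate(B),rcond=None); return x[0],np.sqrt(x[1])
for th in (45,60,75):
  c2=[]; ends=[]
  for d,box in((t,(380,245,415,300)),(s,(195,230,255,265))):
    x0,y0,x1,y1=box; P=cloud(d)[y0:y1,x0:x1]
    sub=(d['pixels'][y0:y1,x0:x1].max(2)<th)&(P[...,2]>.17)
    m,l,st,c=cv2.connectedComponentsWithStats(sub.astype(np.uint8)); i=1+st[1:,4].argmax()
    ys,xs=np.where(l==i); r=cv2.minAreaRect(np.c_[xs+x0,ys+y0].astype(np.float32)); c2.append(r[0])
    pts=np.c_[xs+x0,ys+y0].astype(float); cc=pts.mean(0); v=np.linalg.svd(pts-cc)[2][0] if len(pts)<1500 else 0
    e=(pts-cc)@v; a=plane(d,*(cc+v*e.min()),.2);b=plane(d,*(cc+v*e.max()),.2); print(th,st[i][4],'len',np.linalg.norm(a-b),'dir',np.degrees(np.arctan2(*(b-a)[1::-1])),'mid',(a+b)/2)
  print('tri',tri(*c2))
cs=[(242,276),(340,254),(355.2,320.8),(252,341.2)]
for h in(.006,.01):
  Q=np.array([plane(t,*c,h) for c in cs]); 
  print(h,Q.round(4).tolist(),[np.linalg.norm(Q[i]-Q[(i+1)%4]).round(4) for i in range(4)],[np.degrees(np.arctan2(*(Q[(i+1)%4]-Q[i])[1::-1])).round(1) for i in range(4)])
for c in cs: print(depthpt(t,c[0]*.95+.05*300,c[1]*.9+.1*300))
```

```text
45 360 len 0.0669638399957707 dir -165.92968579891902 mid [ 0.54969807 -0.03652792  0.2       ]
45 487 len 0.07728707491676572 dir 13.827842184768892 mid [ 0.55032364 -0.03609741  0.2       ]
tri (array([ 0.54993421, -0.035913  ,  0.19944266]), array([0.00085439]))
60 394 len 0.06824700573749373 dir -166.04644908793674 mid [ 0.54947586 -0.03650388  0.2       ]
60 499 len 0.0778179755840503 dir 13.822179795012524 mid [ 0.54997197 -0.03602432  0.2       ]
tri (array([ 0.54969707, -0.03590063,  0.19959648]), array([0.0008563]))
75 427 len 0.06910777531515087 dir -165.6930502727434 mid [ 0.5494912  -0.03654016  0.2       ]
75 500 len 0.07773289398951601 dir 13.970744818565011 mid [ 0.54995758 -0.03599811  0.2       ]
tri (array([ 0.54978468, -0.03605896,  0.19971241]), array([0.00094168]))
0.006 [[0.5538, 0.2652, 0.006], [0.6072, 0.0558, 0.006], [0.4648, 0.0207, 0.006], [0.4167, 0.2377, 0.006]] [np.float64(0.216), np.float64(0.1466), np.float64(0.2222), np.float64(0.1399)] [np.float64(-75.7), np.float64(-166.2), np.float64(102.5), np.float64(11.3)]
0.01 [[0.5534, 0.2646, 0.01], [0.6066, 0.056, 0.01], [0.4648, 0.0211, 0.01], [0.4168, 0.2373, 0.01]] [np.float64(0.2153), np.float64(0.1461), np.float64(0.2215), np.float64(0.1394)] [np.float64(-75.7), np.float64(-166.2), np.float64(102.5), np.float64(11.3)]
[0.54786137 0.25734815 0.01676119]
[0.5954199  0.06056751 0.01846017]
[0.46896055 0.02711255 0.0115119 ]
[0.42550435 0.23215921 0.01431686]
```

Bar triangulates to (0.550, -0.036, 0.200), 0.9 mm ray miss. Its z matches the given 200 mm, and its yaw is 13.9°. The cap is at (0.486, 0.110, 0.236), also at the right height. First I'll raise the tool, shut the fingers and turn the jaws along the bar.

Call:
apply_moves(
  moves=[
    {"gripper": 0, "dp": [0, 0, -10], "turn": -8},
    {"gripper": 0, "dp": [0, 0, -10], "turn": -8},
    {"gripper": 0, "dp": [0, 0, -10], "turn": -8},
    {"gripper": 0, "dp": [0, 0, -10], "turn": -8},
    {"gripper": 0, "dp": [0, 0, -10], "turn": -8},
    {"gripper": 0, "dp": [0, 0, -10], "turn": -8},
    {"gripper": 0, "dp": [0, 0, -5], "turn": -8},
    {"gripper": 0, "dp": [0, 0, -5], "turn": -8},
  ],
  grip_force=60,
)

```text
time: 0.95
tool_pos: [0.2595, -0.5958, 0.3264]
ee_rot: [[0.037, 0.999, -0.0], [0.999, -0.037, 0.0], [0.0, -0.0, -1.0]]
ft_force: [-0.3, -0.3, -0.6]
grip_width: -0.0001
```

Call:
apply_moves(
  moves=[
    {"gripper": 0, "dp": [0, 0, 0], "turn": -8},
    {"gripper": 0, "dp": [0, 0, 0], "turn": -8},
    {"gripper": 0, "dp": [0, 0, 0], "turn": 0},
    {"gripper": 0, "dp": [0, 0, 0], "turn": 0},
    {"gripper": 0, "dp": [0, 0, 0], "turn": 0},
    {"gripper": 0, "dp": [0, 0, 0], "turn": 0},
    {"gripper": 0, "dp": [0, 0, 0], "turn": 0},
    {"gripper": 0, "dp": [0, 0, 0], "turn": 0},
  ],
)

```text
time: 1.75
tool_pos: [0.2597, -0.5959, 0.3263]
ee_rot: [[-0.234, 0.972, -0.0], [0.972, 0.234, -0.0], [-0.0, -0.0, -1.0]]
ft_force: [-0.0, -0.2, 0.1]
grip_width: -0.0002
```

```bash
cat >> h.py <<'E'
def rel(target):
    o=manip.get_obs(); R=np.array(o['ee_rot']); d=R.T@(np.array(target)-o['tool_pos'])*1000
    print('t',round(o['time'],2),'pos',o['tool_pos'].round(4),'yawY',np.degrees(np.arctan2(R[1,1],R[0,1])).round(2),'z',R[:,2].round(3),'F',o['ft_force'].round(2),'w',round(o['grip_width'],4),'q',o['joint_pos'].round(2)); print('dp mm to target',d.round(1)); return d
E
python3 -c "
from h import *
rel([.4864,.1103,.31])"
```

```text
t 1.75 pos [ 0.2597 -0.5959  0.3263] yawY 13.52 z [-0. -0. -1.] F [-0.02 -0.17  0.08] w -0.0002 q [ 1.31  0.58 -0.33  1.42  0.2   1.17  1.19]
dp mm to target [633.7 385.5  16.3]
```

Call:
apply_moves(
  moves=[
    {"gripper": 0, "dp": [20, 40, 0], "turn": 0},
    {"gripper": 0, "dp": [20, 40, 0], "turn": 0},
    {"gripper": 0, "dp": [20, 40, 0], "turn": 0},
    {"gripper": 0, "dp": [20, 40, 0], "turn": 0},
    {"gripper": 0, "dp": [20, 40, 0], "turn": 0},
    {"gripper": 0, "dp": [20, 40, 0], "turn": 0},
    {"gripper": 0, "dp": [20, 40, 0], "turn": 0},
    {"gripper": 0, "dp": [20, 40, 0], "turn": 0},
  ],
)

```text
time: 2.55
tool_pos: [0.5345, -0.3642, 0.3265]
ee_rot: [[-0.234, 0.972, 0.0], [0.972, 0.234, -0.0], [-0.0, 0.0, -1.0]]
ft_force: [1.0, -0.4, -0.8]
grip_width: -0.0001
```

Call:
apply_moves(
  moves=[
    {"gripper": 0, "dp": [40, 5, 0], "turn": 0},
    {"gripper": 0, "dp": [40, 5, 0], "turn": 0},
    {"gripper": 0, "dp": [40, 5, 0], "turn": 0},
    {"gripper": 0, "dp": [40, 5, 0], "turn": 0},
    {"gripper": 0, "dp": [40, 5, 0], "turn": 0},
    {"gripper": 0, "dp": [40, 5, 0], "turn": 0},
    {"gripper": 0, "dp": [40, 5, 0], "turn": 0},
    {"gripper": 0, "dp": [40, 5, 0], "turn": 0},
  ],
)

```text
time: 3.35
tool_pos: [0.497, -0.0435, 0.3266]
ee_rot: [[-0.234, 0.972, 0.001], [0.972, 0.234, -0.0], [-0.0, 0.001, -1.0]]
ft_force: [0.5, -0.1, -0.1]
grip_width: 0.0001
```

```bash
python3 -c "
from h import *
rel([.4864,.1103,.31])"
```

```text
t 3.35 pos [ 0.497  -0.0435  0.3266] yawY 13.51 z [ 0.001 -0.    -1.   ] F [ 0.49 -0.09 -0.15] w 0.0001 q [ 0.35  0.35 -0.44  1.83  0.18  1.    0.08]
dp mm to target [152.   25.6  16.6]
```

Call:
apply_moves(
  moves=[
    {"gripper": 0, "dp": [38, 6.5, 0], "turn": 0},
    {"gripper": 0, "dp": [38, 6.5, 0], "turn": 0},
    {"gripper": 0, "dp": [38, 6.5, 0], "turn": 0},
    {"gripper": 0, "dp": [38, 6, 0], "turn": 0},
    {"gripper": 0, "dp": [0, 0, 15], "turn": 0},
    {"gripper": 0, "dp": [0, 0, 15], "turn": 0},
    {"gripper": 0, "dp": [0, 0, 10], "turn": 0},
    {"gripper": 0, "dp": [0, 0, 0], "turn": 0},
  ],
)

```text
time: 4.15
tool_pos: [0.4858, 0.1083, 0.2852]
ee_rot: [[-0.234, 0.972, -0.002], [0.972, 0.234, -0.001], [-0.0, -0.003, -1.0]]
ft_force: [0.4, -0.9, 0.1]
grip_width: -0.0002
```

```bash
python3 -c "
from h import *
rel([.4864,.1103,.261])
d=grab('scene','scene1'); cv2.imwrite('pics/scene1c.png',cv2.resize(d['pixels'][130:330,160:360,::-1],None,fx=3,fy=3))
d=grab('top','top1'); cv2.imwrite('pics/top1c.png',cv2.resize(d['pixels'][180:380,230:430,::-1],None,fx=3,fy=3))"
```

```text
t 4.15 pos [0.4858 0.1083 0.2852] yawY 13.51 z [-0.002 -0.001 -1.   ] F [ 0.37 -0.93  0.14] w -0.0002 q [ 0.06  0.41 -0.46  1.89  0.23  0.9  -0.28]
dp mm to target [ 1.8  1.2 24.2]
```

View pics/scene1c.png

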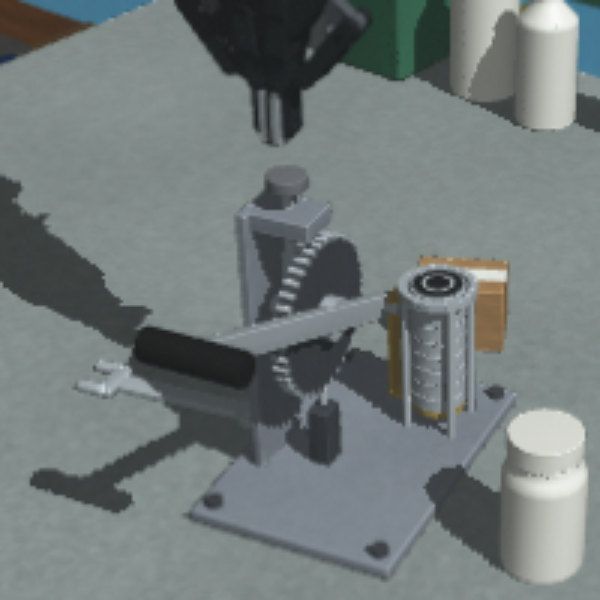

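```bash
python3 -c "
from h import *
d=dict(np.load('pics/scene1.npz'))
for p in ([.4858,.1083,.2602],[.4864,.1103,.236],[.55,-.036,.2]):
  q=proj(d,p); print(q,(q-[160,130])*3)
C=cloud(d); m=(C[...,2]>.232)&(C[...,2]<.24); m[:,:240]=0;m[:,270:]=0;m[:180]=0;m[200:]=0
print(m.sum(),C[m].mean(0),np.argwhere(m).mean(0))
"
```

```text
[252.7081606 176.3379432] [278.1244818  139.01382961]
[254.30820001 187.52506662] [282.92460002 172.57519985]
[224.14016575 248.65561932] [192.42049725 355.96685797]
104 [0.48982791 0.10794381 0.23549632] [188.75       254.79807692]
```

Fingertips appear at crop (278,140), right where projected, just above the cap at crop (287,178), which the scene view puts about 2 mm further in +x. I'll shift slightly and press.

Call:
apply_moves(
  moves=[
    {"gripper": 0, "dp": [0.8, 2, 6], "turn": 0},
    {"gripper": 0, "dp": [0, 0, 6], "turn": 0},
    {"gripper": 0, "dp": [0, 0, 6], "turn": 0},
    {"gripper": 0, "dp": [0, 0, 6], "turn": 0},
    {"gripper": 0, "dp": [0, 0, 4], "turn": 0},
    {"gripper": 0, "dp": [0, 0, 3], "turn": 0},
    {"gripper": 0, "dp": [0, 0, 0], "turn": 0},
    {"gripper": 0, "dp": [0, 0, 0], "turn": 0},
  ],
)

```text
time: 5.05
tool_pos: [0.4882, 0.1099, 0.2555]
ee_rot: [[-0.234, 0.972, 0.0], [0.972, 0.234, -0.0], [-0.0, -0.0, -1.0]]
ft_force: [-1.5, -0.9, 4.5]
grip_width: -0.0
```

Call:
apply_moves(
  moves=[
    {"gripper": 0, "dp": [0, 0, 2], "turn": 0},
    {"gripper": 0, "dp": [0, 0, 2], "turn": 0},
    {"gripper": 0, "dp": [0, 0, 2], "turn": 0},
    {"gripper": 0, "dp": [0, 0, 0], "turn": 0},
    {"gripper": 0, "dp": [0, 0, 0], "turn": 0},
    {"gripper": 0, "dp": [0, 0, 0], "turn": 0},
    {"gripper": 0, "dp": [0, 0, 0], "turn": 0},
    {"gripper": 0, "dp": [0, 0, 0], "turn": 0},
  ],
)

```text
time: 5.85
tool_pos: [0.4882, 0.11, 0.2497]
ee_rot: [[-0.234, 0.972, 0.0], [0.972, 0.234, -0.0], [-0.0, 0.0, -1.0]]
ft_force: [-0.9, -0.4, 6.0]
grip_width: 0.0
```

Call:
apply_moves(
  moves=[
    {"gripper": 0, "dp": [0, 0, 2], "turn": 0},
    {"gripper": 0, "dp": [0, 0, 1], "turn": 0},
    {"gripper": 0, "dp": [0, 0, 0], "turn": 0},
    {"gripper": 0, "dp": [0, 0, 0], "turn": 0},
    {"gripper": 0, "dp": [0, 0, 0], "turn": 0},
    {"gripper": 0, "dp": [0, 0, 0], "turn": 0},
    {"gripper": 0, "dp": [0, 0, 0], "turn": 0},
    {"gripper": 0, "dp": [0, 0, 0], "turn": 0},
  ],
)

```text
time: 6.65
tool_pos: [0.4883, 0.1099, 0.247]
ee_rot: [[-0.234, 0.972, 0.001], [0.972, 0.234, -0.0], [-0.0, 0.001, -1.0]]
ft_force: [-2.6, -0.4, 9.2]
grip_width: -0.0002
```

Call:
apply_moves(
  moves=[
    {"gripper": 0, "dp": [0, 0, 1], "turn": 0},
    {"gripper": 0, "dp": [0, 0, 1], "turn": 0},
    {"gripper": 0, "dp": [0, 0, 0], "turn": 0},
    {"gripper": 0, "dp": [0, 0, 0], "turn": 0},
    {"gripper": 0, "dp": [0, 0, 0], "turn": 0},
    {"gripper": 0, "dp": [0, 0, 0], "turn": 0},
    {"gripper": 0, "dp": [0, 0, 0], "turn": 0},
    {"gripper": 0, "dp": [0, 0, 0], "turn": 0},
  ],
)

```text
time: 7.45
tool_pos: [0.4885, 0.11, 0.2468]
ee_rot: [[-0.234, 0.972, 0.002], [0.972, 0.234, -0.001], [-0.001, 0.002, -1.0]]
ft_force: [-6.3, -2.8, 22.6]
grip_width: 0.0
```

The stop is reached: TCP z 0.2468, as predicted (0.247), and force jumped to 22.6 N. I'll release and check that the cap comes back.

Call:
apply_moves(
  moves=[
    {"gripper": 0, "dp": [0, 0, -3], "turn": 0},
    {"gripper": 0, "dp": [0, 0, -5], "turn": 0},
    {"gripper": 0, "dp": [0, 0, -10], "turn": 0},
    {"gripper": 0, "dp": [0, 0, -15], "turn": 0},
    {"gripper": 0, "dp": [0, 0, -15], "turn": 0},
    {"gripper": 0, "dp": [0, 0, -10], "turn": 0},
    {"gripper": 0, "dp": [0, 0, 0], "turn": 0},
    {"gripper": 0, "dp": [0, 0, 0], "turn": 0},
  ],
)

```text
time: 8.25
tool_pos: [0.4881, 0.1099, 0.302]
ee_rot: [[-0.234, 0.972, -0.0], [0.972, 0.234, -0.0], [-0.0, -0.0, -1.0]]
ft_force: [0.3, -0.1, 0.1]
grip_width: 0.0
```

```bash
python3 -c "
from h import *
rel([.550,-.0361,.275])
d=grab('scene','scene2'); cv2.imwrite('pics/scene2c.png',cv2.resize(d['pixels'][130:330,160:360,::-1],None,fx=3,fy=3))
C=cloud(d); m=(C[...,2]>.2)&(C[...,2]<.24); m[:,:240]=0;m[:,270:]=0;m[:175]=0;m[200:]=0
print('cap top z',np.nanpercentile(C[m][:,2],[50,90,98]))
"
```

```text
t 8.25 pos [0.4881 0.1099 0.302 ] yawY 13.53 z [-0. -0. -1.] F [ 0.34 -0.08  0.12] w 0.0 q [ 0.06  0.39 -0.47  1.86  0.21  0.95 -0.27]
dp mm to target [-156.4   26.1   27. ]
cap top z [0.2287331  0.23659396 0.23752396]
```

View pics/scene2c.png

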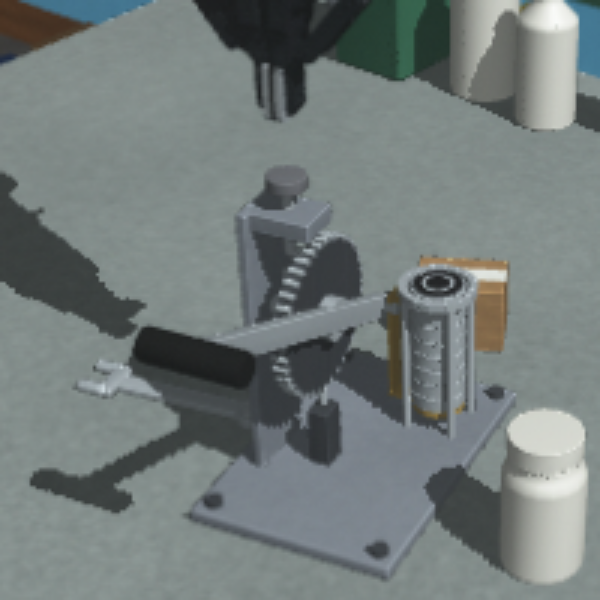

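The cap (crop (287,178)) is back at z 0.237 and the lever is unmoved. I'll go over the T-bar and open the fingers.

Call:
apply_moves(
  moves=[
    {"gripper": 85, "dp": [-40, 6, 0], "turn": -0.4},
    {"gripper": 85, "dp": [-40, 6, 0], "turn": 0},
    {"gripper": 85, "dp": [-40, 7, 0], "turn": 0},
    {"gripper": 85, "dp": [-36, 7, 0], "turn": 0},
    {"gripper": 85, "dp": [0, 0, 20], "turn": 0},
    {"gripper": 85, "dp": [0, 0, 20], "turn": 0},
    {"gripper": 85, "dp": [0, 0, 10], "turn": 0},
    {"gripper": 85, "dp": [0, 0, 0], "turn": 0},
  ],
)

```text
time: 9.1
tool_pos: [0.5495, -0.0351, 0.2505]
ee_rot: [[-0.241, 0.97, -0.004], [0.97, 0.241, 0.0], [0.001, -0.004, -1.0]]
ft_force: [-0.8, 0.2, 0.3]
grip_width: 0.0847
```

```bash
python3 -c "
from h import *
rel([.550,-.0361,.200])
d=grab('scene','scene3'); cv2.imwrite('pics/scene3c.png',cv2.resize(d['pixels'][130:330,140:340,::-1],None,fx=3,fy=3))
d=grab('wrist','wrist3')
"
```

```text
t 9.1 pos [ 0.5495 -0.0351  0.2505] yawY 13.97 z [-0.004  0.    -1.   ] F [-0.76  0.22  0.34] w 0.0847 q [ 0.29  0.52 -0.41  1.79  0.26  0.89  0.  ]
dp mm to target [-1.1  0.4 50.5]
```

View pics/scene3c.png

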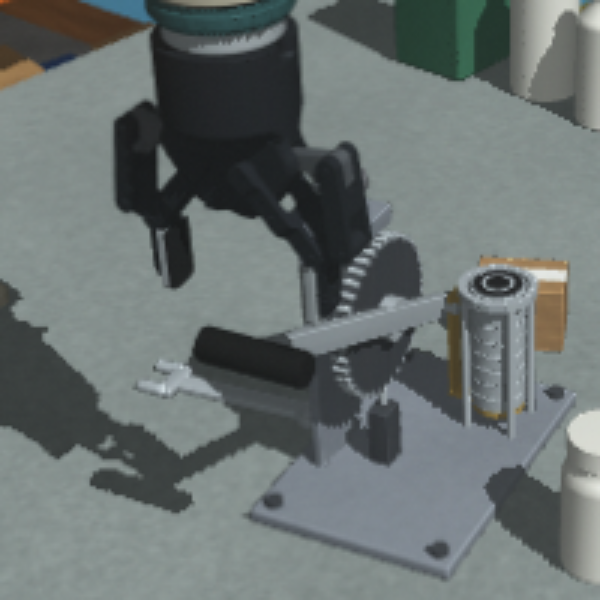

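View pics/wrist3.png

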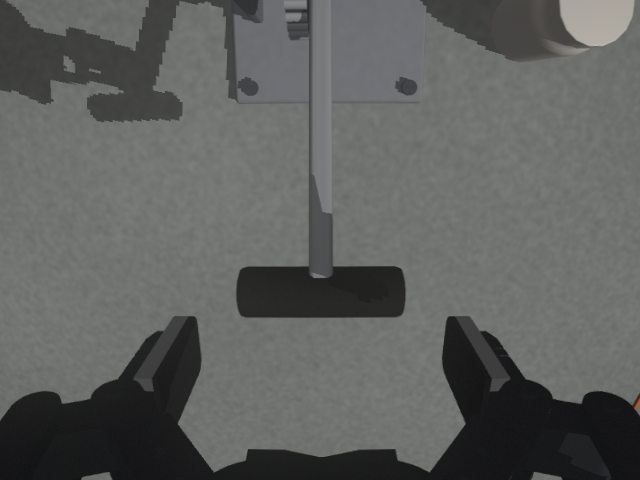

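The wrist view shows the bar at columns 238–405, centred between the pads (200 and 443), so it is laterally centred. I'll check its fore-aft position from this view, then descend.

```bash
python3 -c "
from h import *
d=dict(np.load('pics/wrist3.npz'))
for u,v in((321,291),(238,291),(405,291)): print(plane(d,u,v,.2).round(4), depthpt(d,u,v).round(4))
"
```

```text
[ 0.5501 -0.0363  0.2   ] [ 0.549  -0.0319  0.2096]
[ 0.5151 -0.0451  0.2   ] [ 0.5161 -0.0398  0.2103]
[ 0.5855 -0.0276  0.2   ] [ 0.6487 -0.1083  0.0015]
```

Call:
apply_moves(
  moves=[
    {"gripper": 85, "dp": [-1, 0, 10], "turn": 0},
    {"gripper": 85, "dp": [0, 0, 10], "turn": 0},
    {"gripper": 85, "dp": [0, 0, 0], "turn": 0},
    {"gripper": 85, "dp": [0, 0, 0], "turn": 0},
    {"gripper": 85, "dp": [0, 0, 0], "turn": 0},
    {"gripper": 85, "dp": [0, 0, 0], "turn": 0},
    {"gripper": 85, "dp": [0, 0, 0], "turn": 0},
    {"gripper": 85, "dp": [0, 0, 0], "turn": 0},
  ],
)

```text
time: 10.0
tool_pos: [0.5511, -0.0362, 0.2325]
ee_rot: [[-0.241, 0.971, 0.0], [0.971, 0.241, -0.0], [-0.0, 0.0, -1.0]]
ft_force: [-0.7, -0.4, 1.0]
grip_width: 0.0851
```

Call:
apply_moves(
  moves=[
    {"gripper": 85, "dp": [0, -1, 7], "turn": 0},
    {"gripper": 85, "dp": [0, 0, 7], "turn": 0},
    {"gripper": 85, "dp": [0, 0, 7], "turn": 0},
    {"gripper": 85, "dp": [0, 0, 7], "turn": 0},
    {"gripper": 85, "dp": [0, 0, 7], "turn": 0},
    {"gripper": 85, "dp": [0, 0, 0], "turn": 0},
    {"gripper": 85, "dp": [0, 0, 0], "turn": 0},
    {"gripper": 85, "dp": [0, 0, 0], "turn": 0},
  ],
)

```text
time: 10.8
tool_pos: [0.5503, -0.0364, 0.1976]
ee_rot: [[-0.241, 0.971, 0.001], [0.971, 0.241, 0.0], [-0.0, 0.001, -1.0]]
ft_force: [-0.6, -0.3, -0.3]
grip_width: 0.0849
```

```bash
python3 -c "
from h import *
rel([.550,-.0361,.200])
d=grab('scene','scene4'); cv2.imwrite('pics/scene4c.png',cv2.resize(d['pixels'][130:330,140:340,::-1],None,fx=3,fy=3))
d=grab('wrist','wrist4')
"
```

```text
t 10.8 pos [ 0.5503 -0.0364  0.1976] yawY 13.94 z [ 0.001  0.    -1.   ] F [-0.64 -0.28 -0.32] w 0.0849 q [ 0.27  0.59 -0.38  1.85  0.31  0.76 -0.04]
dp mm to target [ 0.4 -0.2 -2.4]
```

View pics/scene4c.png

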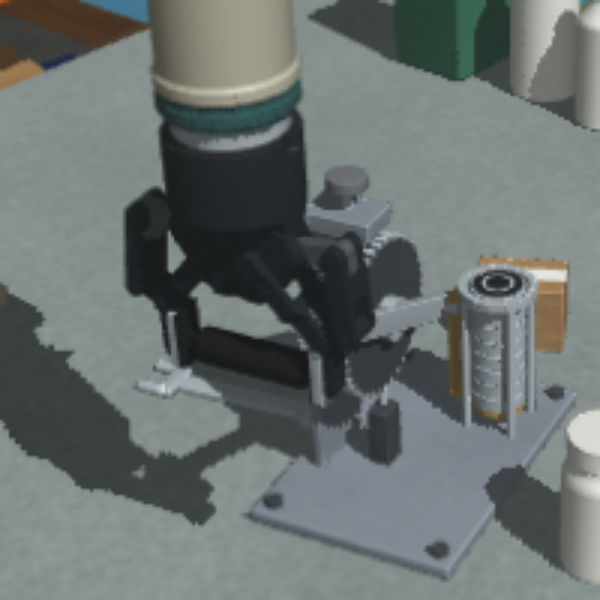

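View pics/wrist4.png

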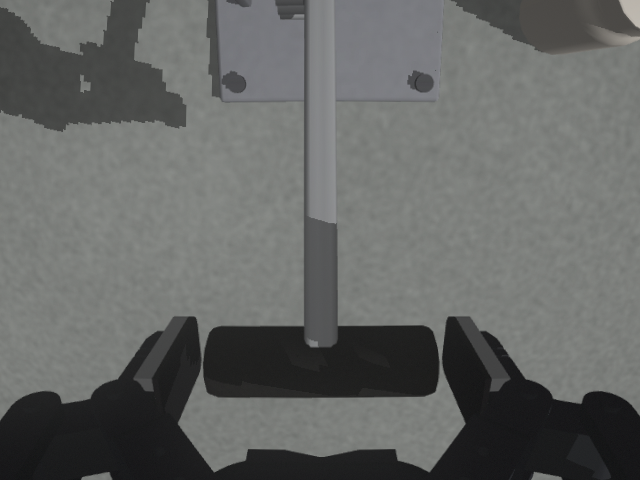

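The bar now sits between both pads (wrist columns 205–438, pads at 200 and 443), level with the pads in the scene view. I'll grip it by its ends.

Call:
apply_moves(
  moves=[
    {"gripper": 60, "dp": [0, 0, 0], "turn": 0},
    {"gripper": 60, "dp": [0, 0, 0], "turn": 0},
    {"gripper": 60, "dp": [0, 0, 0], "turn": 0},
    {"gripper": 60, "dp": [0, 0, 0], "turn": 0},
    {"gripper": 60, "dp": [0, 0, 0], "turn": 0},
    {"gripper": 60, "dp": [0, 0, 0], "turn": 0},
    {"gripper": 60, "dp": [0, 0, 0], "turn": 0},
    {"gripper": 60, "dp": [0, 0, 0], "turn": 0},
  ],
  grip_force=70,
)

```text
time: 11.7
tool_pos: [0.5503, -0.0365, 0.1979]
ee_rot: [[-0.241, 0.971, 0.001], [0.971, 0.241, -0.0], [-0.0, 0.001, -1.0]]
ft_force: [-1.1, -1.3, 5.2]
grip_width: 0.0693
```

```bash
python3 -c "
from h import *
rel([.550,-.0361,.200])
o=manip.get_obs(); z0=o['tool_pos'][2]-.2; R=o['ee_rot']
r=.18;p=None
for k in range(0,17):
  a=.4-.04*k; q=np.array([-r*np.cos(a),.13+r*np.sin(a)])*1000
  if p is not None: print(round(.04*k,2),'dx',(q-p)[0].round(2),'dz',-(q-p)[1].round(2),'z',(q[1]).round(1))
  p=q
"
```

```text
t 11.7 pos [ 0.5503 -0.0365  0.1979] yawY 13.94 z [ 0.001 -0.    -1.   ] F [-1.1  -1.26  5.25] w 0.0693 q [ 0.27  0.59 -0.38  1.85  0.31  0.76 -0.04]
dp mm to target [ 0.5 -0.1 -2.1]
0.04 dx -2.67 dz 6.69 z 193.4
0.08 dx -2.4 dz 6.79 z 186.6
0.12 dx -2.13 dz 6.88 z 179.7
0.16 dx -1.85 dz 6.96 z 172.8
0.2 dx -1.57 dz 7.03 z 165.8
0.24 dx -1.29 dz 7.08 z 158.7
0.28 dx -1.0 dz 7.13 z 151.5
0.32 dx -0.72 dz 7.16 z 144.4
0.36 dx -0.43 dz 7.19 z 137.2
0.4 dx -0.14 dz 7.2 z 130.0
0.44 dx 0.14 dz 7.2 z 122.8
0.48 dx 0.43 dz 7.19 z 115.6
0.52 dx 0.72 dz 7.16 z 108.5
0.56 dx 1.0 dz 7.13 z 101.3
0.6 dx 1.29 dz 7.08 z 94.2
0.64 dx 1.57 dz 7.03 z 87.2
```

Call:
apply_moves(
  moves=[
    {"gripper": 60, "dp": [-1.4, 0, 3.3], "turn": 0},
    {"gripper": 60, "dp": [-1.3, 0, 3.4], "turn": 0},
    {"gripper": 60, "dp": [-1.2, 0, 3.4], "turn": 0},
    {"gripper": 60, "dp": [-1.2, 0, 3.4], "turn": 0},
    {"gripper": 60, "dp": [-1.1, 0, 3.4], "turn": 0},
    {"gripper": 60, "dp": [-1.0, 0, 3.4], "turn": 0},
    {"gripper": 60, "dp": [-0.9, 0, 3.5], "turn": 0},
    {"gripper": 60, "dp": [-0.9, 0, 3.5], "turn": 0},
  ],
)

```text
time: 12.5
tool_pos: [0.5525, -0.0454, 0.1709]
ee_rot: [[-0.24, 0.971, 0.001], [0.971, 0.24, -0.0], [-0.001, 0.001, -1.0]]
ft_force: [-3.0, -1.5, 11.1]
grip_width: 0.069
```

```bash
cat >> h.py <<'E'
def barcheck(tag):
    o=rel([.5499,-.0361,.2]); p=manip.get_obs()['tool_pos']; ly=(p[:2]-[.5100,.1249])@[-.2402,.9707]
    print('lever est from TCP', round(.4-np.arcsin((p[2]+.0021-.13)/.18),3),'radius',round(np.hypot(ly,p[2]+.0021-.13),4))
    d=grab('scene','scene'+tag); cv2.imwrite(f'pics/scene{tag}c.png',cv2.resize(d['pixels'][130:330,140:340,::-1],None,fx=3,fy=3)); grab('wrist','wrist'+tag)
E
python3 -c "
from h import *
barcheck('5')"
```

```text
t 12.5 pos [ 0.5525 -0.0454  0.1709] yawY 13.89 z [ 0.001 -0.    -1.   ] F [-2.96 -1.55 11.06] w 0.069 q [ 0.27  0.63 -0.37  1.87  0.33  0.71 -0.04]
dp mm to target [  9.7  -0.3 -29.1]
lever est from TCP 0.159 radius 0.1808
```

View pics/scene5c.png

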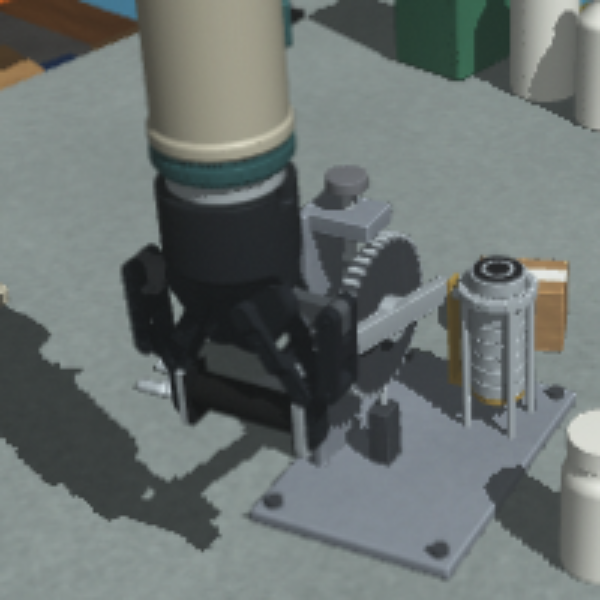

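View pics/wrist5.png

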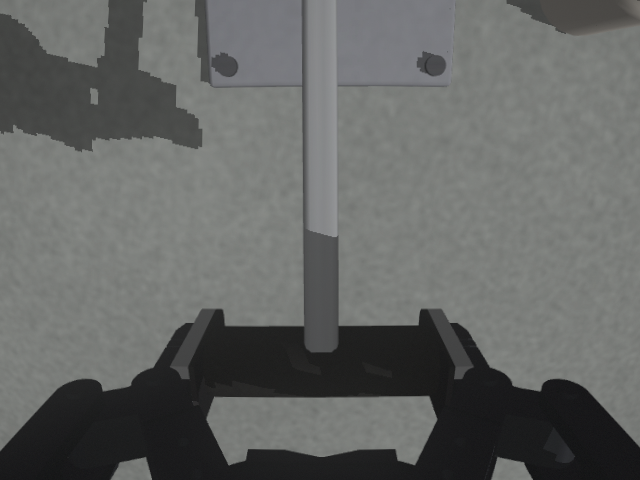

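The lever follows: one bearing has risen out of the ring (crop (498,268)), and the bar is still held at the pads (wrist rows 325–395). On to the second and third clicks.

Call:
apply_moves(
  moves=[
    {"gripper": 60, "dp": [-0.8, 0, 3.5], "turn": 0},
    {"gripper": 60, "dp": [-0.8, 0, 3.5], "turn": 0},
    {"gripper": 60, "dp": [-0.7, 0, 3.5], "turn": 0},
    {"gripper": 60, "dp": [-0.6, 0, 3.6], "turn": 0},
    {"gripper": 60, "dp": [-0.5, 0, 3.6], "turn": 0},
    {"gripper": 60, "dp": [-0.5, 0, 3.6], "turn": 0},
    {"gripper": 60, "dp": [-0.4, 0, 3.6], "turn": 0},
    {"gripper": 60, "dp": [-0.3, 0, 3.6], "turn": 0},
  ],
)

```text
time: 13.4
tool_pos: [0.5537, -0.0502, 0.1424]
ee_rot: [[-0.24, 0.971, 0.001], [0.971, 0.24, -0.001], [-0.001, 0.001, -1.0]]
ft_force: [-1.2, -2.9, 11.1]
grip_width: 0.069
```

Call:
apply_moves(
  moves=[
    {"gripper": 60, "dp": [-0.2, 0, 3.6], "turn": 0},
    {"gripper": 60, "dp": [-0.2, 0, 3.6], "turn": 0},
    {"gripper": 60, "dp": [-0.1, 0, 3.6], "turn": 0},
    {"gripper": 60, "dp": [0, 0, 3.6], "turn": 0},
    {"gripper": 60, "dp": [0.1, 0, 3.6], "turn": 0},
    {"gripper": 60, "dp": [0.1, 0, 3.6], "turn": 0},
    {"gripper": 60, "dp": [0.2, 0, 3.6], "turn": 0},
    {"gripper": 60, "dp": [0.2, 0, 3.6], "turn": 0},
  ],
)

```text
time: 14.2
tool_pos: [0.5538, -0.0505, 0.1136]
ee_rot: [[-0.24, 0.971, 0.001], [0.971, 0.24, -0.001], [-0.001, 0.001, -1.0]]
ft_force: [-2.2, -2.9, 11.1]
grip_width: 0.069
```

```bash
python3 -c "
from h import *
barcheck('6')"
```

```text
t 14.2 pos [ 0.5538 -0.0505  0.1136] yawY 13.86 z [ 0.001 -0.001 -1.   ] F [-2.17 -2.91 11.15] w 0.069 q [ 0.25  0.71 -0.32  1.9   0.38  0.59 -0.08]
dp mm to target [ 14.8  -0.2 -86.4]
lever est from TCP 0.479 radius 0.1814
```

View pics/scene6c.png

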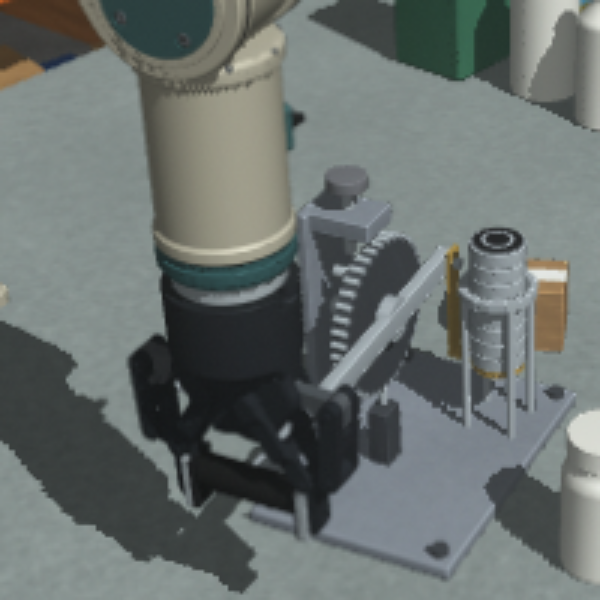

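View pics/wrist6.png

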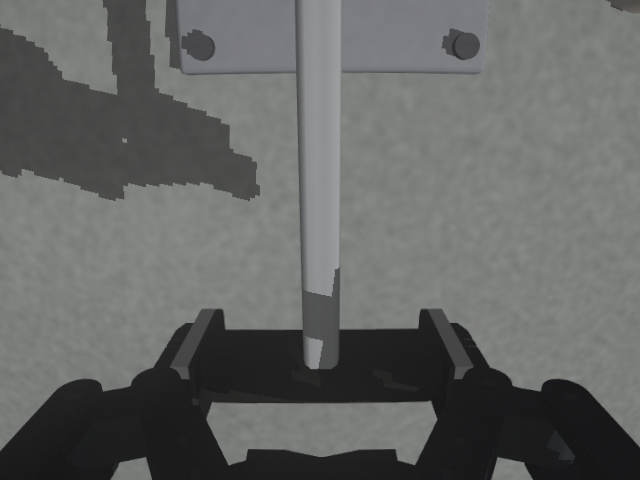

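Three bearings stand out (crop (498,240) down to the ring at 290). For the fourth I'll go to just before the notch and feel for it.

Call:
apply_moves(
  moves=[
    {"gripper": 60, "dp": [0.3, 0, 3.6], "turn": 0},
    {"gripper": 60, "dp": [0.4, 0, 3.6], "turn": 0},
    {"gripper": 60, "dp": [0.5, 0, 3.6], "turn": 0},
    {"gripper": 60, "dp": [0.5, 0, 3.6], "turn": 0},
    {"gripper": 60, "dp": [0.6, 0, 3.5], "turn": 0},
    {"gripper": 60, "dp": [0.6, 0, 3.5], "turn": 0},
    {"gripper": 60, "dp": [0, 0, 0], "turn": 0},
    {"gripper": 60, "dp": [0, 0, 0], "turn": 0},
  ],
)

```text
time: 15.1
tool_pos: [0.5531, -0.0479, 0.0923]
ee_rot: [[-0.24, 0.971, 0.001], [0.971, 0.24, -0.002], [-0.002, 0.001, -1.0]]
ft_force: [-0.9, -2.4, 9.8]
grip_width: 0.069
```

Call:
apply_moves(
  moves=[
    {"gripper": 60, "dp": [0.3, 0, 1.5], "turn": 0},
    {"gripper": 60, "dp": [0, 0, 0], "turn": 0},
    {"gripper": 60, "dp": [0, 0, 0], "turn": 0},
    {"gripper": 60, "dp": [0, 0, 0], "turn": 0},
    {"gripper": 60, "dp": [0, 0, 0], "turn": 0},
    {"gripper": 60, "dp": [0, 0, 0], "turn": 0},
    {"gripper": 60, "dp": [0, 0, 0], "turn": 0},
    {"gripper": 60, "dp": [0, 0, 0], "turn": 0},
  ],
)

```text
time: 15.9
tool_pos: [0.5531, -0.0477, 0.091]
ee_rot: [[-0.24, 0.971, 0.001], [0.971, 0.24, -0.002], [-0.002, 0.001, -1.0]]
ft_force: [-0.1, -3.1, 12.7]
grip_width: 0.069
```

Call:
apply_moves(
  moves=[
    {"gripper": 60, "dp": [0.3, 0, 1.5], "turn": 0},
    {"gripper": 60, "dp": [0, 0, 0], "turn": 0},
    {"gripper": 60, "dp": [0, 0, 0], "turn": 0},
    {"gripper": 60, "dp": [0, 0, 0], "turn": 0},
    {"gripper": 60, "dp": [0, 0, 0], "turn": 0},
    {"gripper": 60, "dp": [0, 0, 0], "turn": 0},
    {"gripper": 60, "dp": [0, 0, 0], "turn": 0},
    {"gripper": 60, "dp": [0, 0, 0], "turn": 0},
  ],
)

```text
time: 16.7
tool_pos: [0.553, -0.0473, 0.0893]
ee_rot: [[-0.24, 0.971, 0.001], [0.971, 0.24, -0.002], [-0.002, 0.001, -1.0]]
ft_force: [-0.7, -2.4, 10.1]
grip_width: 0.0689
```

```bash
python3 -c "
from h import *
barcheck('7')"
```

```text
t 16.7 pos [ 0.553  -0.0473  0.0893] yawY 13.89 z [ 0.001 -0.002 -1.   ] F [-0.75 -2.41 10.1 ] w 0.0689 q [ 0.22  0.75 -0.29  1.91  0.4   0.54 -0.1 ]
dp mm to target [  11.5   -0.2 -110.7]
lever est from TCP 0.616 radius 0.1817
```

View pics/scene7c.png

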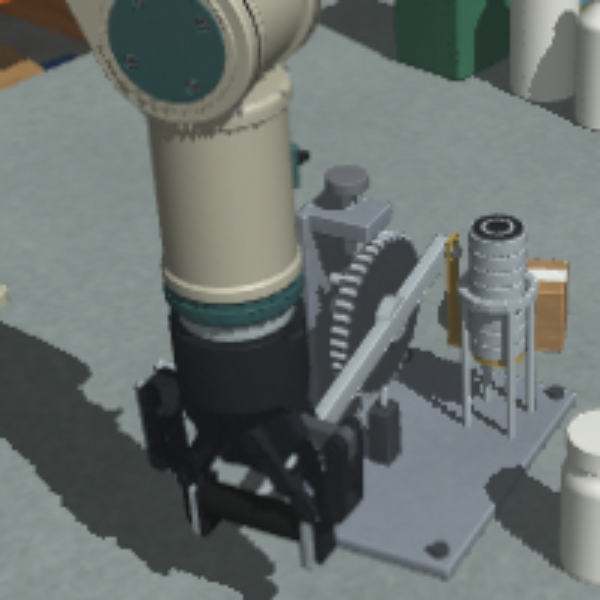

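View pics/wrist7.png

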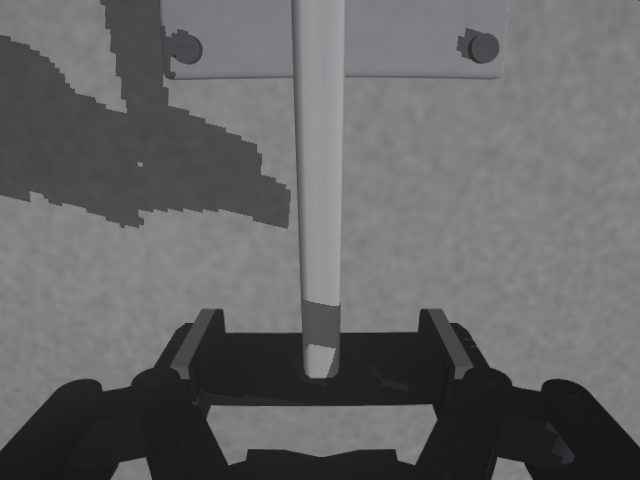

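```bash
cat >> h.py <<'E'
def toppts(d):
    C=cloud(d); c=np.array([.5386,.2092]) # magazine axis est
    m=(np.hypot(C[...,0]-c[0],C[...,1]-c[1])<.03)&(C[...,2]>.1)&(C[...,2]<.22)
    z=C[m][:,2]; z=z[~np.isnan(z)]; hi=np.percentile(z,99); t=z[z>hi-.004]; 
    mm=m&(C[...,2]>hi-.004); return hi,np.median(t),len(t),C[mm].mean(0)[:2].round(4)
def favg(n=8):
    F=[]
    for i in range(n): viewer.read_camera('wrist'); F.append(manip.get_obs()['ft_force'])
    F=np.array(F); print('F mean',F.mean(0).round(2),'sd',F.std(0).round(2))
E
python3 -c "
from h import *
for n in('0','3','4','5','6','7'): print(n,toppts(dict(np.load(f'pics/scene{n}.npz'))))
favg()
p=manip.get_obs(); print(p['time'],p['tool_pos'])
# lever bar slope in the scene view by depth near the lever plane
for n in('0','5','6','7'):
  C=cloud(dict(np.load(f'pics/scene{n}.npz'))); L=(C[...,:2]-[.51,.1249])@np.array([[.9707,-.2402],[.2402,.9707]])
  m=(abs(L[...,0]-.004)<.0035)&(L[...,1]>-.12)&(L[...,1]<.0)&(C[...,2]>.04)
  if m.sum()>20:
    y=L[...,1][m];z=C[...,2][m]; k=np.polyfit(y,z,1); print(n,m.sum(),'angle',(.4+np.arctan(k[0])).round(3))
"
```

```text
0 (np.float64(0.12841400621565768), np.float64(0.12572108451845954), 215, array([0.5358, 0.206 ]))
3 (np.float64(0.12865445185004806), np.float64(0.1259784272781458), 193, array([0.5342, 0.2074]))
4 (np.float64(0.12816467510031126), np.float64(0.12590082516251577), 211, array([0.5358, 0.2061]))
5 (np.float64(0.1392368920448954), np.float64(0.13745807586998254), 148, array([0.5339, 0.2052]))
6 (np.float64(0.16281437479117747), np.float64(0.16075277650193676), 136, array([0.5343, 0.2057]))
7 (np.float64(0.1722892297309468), np.float64(0.17038266184581408), 144, array([0.535 , 0.2047]))
F mean [-1.25 -2.69  9.85] sd [0.35 0.43 0.32]
17.2 [ 0.55298133 -0.04733034  0.08931701]
0 315 angle -0.018
5 152 angle 0.158
6 230 angle 0.433
7 286 angle 0.591
```

The estimates agree at about 0.60–0.616 rad, just short of the notch. I'll use small steps with averaged force.

Call:
apply_moves(
  moves=[
    {"gripper": 60, "dp": [0.3, 0, 1.5], "turn": 0},
    {"gripper": 60, "dp": [0, 0, 0], "turn": 0},
    {"gripper": 60, "dp": [0, 0, 0], "turn": 0},
    {"gripper": 60, "dp": [0, 0, 0], "turn": 0},
    {"gripper": 60, "dp": [0, 0, 0], "turn": 0},
    {"gripper": 60, "dp": [0, 0, 0], "turn": 0},
    {"gripper": 60, "dp": [0, 0, 0], "turn": 0},
    {"gripper": 60, "dp": [0, 0, 0], "turn": 0},
  ],
)

```text
time: 18.0
tool_pos: [0.5529, -0.0471, 0.0879]
ee_rot: [[-0.24, 0.971, 0.001], [0.971, 0.24, -0.002], [-0.002, 0.001, -1.0]]
ft_force: [-1.5, -2.6, 11.4]
grip_width: 0.069
```

```bash
python3 -c "
from h import *
favg(6); d=grab('scene','scene8'); print(toppts(d)); p=manip.get_obs(); print(p['time'],p['tool_pos'])"
```

```text
F mean [-0.94 -3.32 11.1 ] sd [0.18 0.25 0.31]
(np.float64(0.17271727669954767), np.float64(0.17090585624193644), 150, array([0.5347, 0.2049]))
18.35 [ 0.55291041 -0.04704081  0.08789035]
```

Call:
apply_moves(
  moves=[
    {"gripper": 60, "dp": [0.3, 0, 1.5], "turn": 0},
    {"gripper": 60, "dp": [0, 0, 0], "turn": 0},
    {"gripper": 60, "dp": [0, 0, 0], "turn": 0},
    {"gripper": 60, "dp": [0, 0, 0], "turn": 0},
    {"gripper": 60, "dp": [0, 0, 0], "turn": 0},
    {"gripper": 60, "dp": [0, 0, 0], "turn": 0},
    {"gripper": 60, "dp": [0, 0, 0], "turn": 0},
    {"gripper": 60, "dp": [0, 0, 0], "turn": 0},
  ],
)

```text
time: 19.15
tool_pos: [0.5529, -0.0467, 0.0864]
ee_rot: [[-0.239, 0.971, 0.002], [0.971, 0.239, -0.001], [-0.002, 0.001, -1.0]]
ft_force: [-0.9, -3.3, 10.1]
grip_width: 0.0692
```

```bash
python3 -c "
from h import *
favg(6); d=grab('scene','scene9'); print(toppts(d)); p=manip.get_obs(); print(p['time'],p['tool_pos'])"
```

```text
F mean [-1.92 -3.44 10.46] sd [0.45 0.36 0.39]
(np.float64(0.1735973373258415), np.float64(0.1718365758281366), 144, array([0.5351, 0.205 ]))
19.5 [ 0.55284251 -0.04669724  0.08636502]
```

Call:
apply_moves(
  moves=[
    {"gripper": 60, "dp": [0.2, 0, 1], "turn": 0},
    {"gripper": 60, "dp": [0, 0, 0], "turn": 0},
    {"gripper": 60, "dp": [0, 0, 0], "turn": 0},
    {"gripper": 60, "dp": [0, 0, 0], "turn": 0},
    {"gripper": 60, "dp": [0, 0, 0], "turn": 0},
    {"gripper": 60, "dp": [0, 0, 0], "turn": 0},
    {"gripper": 60, "dp": [0, 0, 0], "turn": 0},
    {"gripper": 60, "dp": [0, 0, 0], "turn": 0},
  ],
)

```text
time: 20.3
tool_pos: [0.5528, -0.0465, 0.0853]
ee_rot: [[-0.24, 0.971, 0.001], [0.971, 0.24, -0.001], [-0.002, 0.001, -1.0]]
ft_force: [-0.8, -3.0, 9.8]
grip_width: 0.0692
```

```bash
python3 -c "
from h import *
favg(6); d=grab('scene','scene10'); print(toppts(d)); p=manip.get_obs(); print(p['time'],p['tool_pos'])"
```

```text
F mean [-1.   -3.24  9.75] sd [0.23 0.46 0.36]
(np.float64(0.17344253850712935), np.float64(0.1719168534367692), 147, array([0.534 , 0.2053]))
20.65 [ 0.55275854 -0.04647229  0.08526154]
```

Call:
apply_moves(
  moves=[
    {"gripper": 60, "dp": [0.2, 0, 1], "turn": 0},
    {"gripper": 60, "dp": [0, 0, 0], "turn": 0},
    {"gripper": 60, "dp": [0, 0, 0], "turn": 0},
    {"gripper": 60, "dp": [0, 0, 0], "turn": 0},
    {"gripper": 60, "dp": [0, 0, 0], "turn": 0},
    {"gripper": 60, "dp": [0, 0, 0], "turn": 0},
    {"gripper": 60, "dp": [0, 0, 0], "turn": 0},
    {"gripper": 60, "dp": [0, 0, 0], "turn": 0},
  ],
)

```text
time: 21.45
tool_pos: [0.5527, -0.0463, 0.0844]
ee_rot: [[-0.24, 0.971, 0.001], [0.971, 0.24, -0.001], [-0.002, 0.001, -1.0]]
ft_force: [-1.5, -3.5, 10.8]
grip_width: 0.069
```

```bash
python3 -c "
from h import *
favg(6); d=grab('scene','scene11'); print(toppts(d)); p=manip.get_obs(); print(p['time'],p['tool_pos'])"
```

```text
F mean [-0.97 -3.07 10.74] sd [0.53 0.45 0.3 ]
(np.float64(0.17401579656657082), np.float64(0.17234406842721722), 146, array([0.5345, 0.2052]))
21.8 [ 0.55275723 -0.04627461  0.08438717]
```

Call:
apply_moves(
  moves=[
    {"gripper": 60, "dp": [0.3, 0, 1.2], "turn": 0},
    {"gripper": 60, "dp": [0, 0, 0], "turn": 0},
    {"gripper": 60, "dp": [0, 0, 0], "turn": 0},
    {"gripper": 60, "dp": [0, 0, 0], "turn": 0},
    {"gripper": 60, "dp": [0, 0, 0], "turn": 0},
    {"gripper": 60, "dp": [0, 0, 0], "turn": 0},
    {"gripper": 60, "dp": [0, 0, 0], "turn": 0},
    {"gripper": 60, "dp": [0, 0, 0], "turn": 0},
  ],
)

```text
time: 22.6
tool_pos: [0.5527, -0.046, 0.0832]
ee_rot: [[-0.239, 0.971, 0.001], [0.971, 0.239, -0.001], [-0.002, 0.001, -1.0]]
ft_force: [-2.5, -3.6, 11.0]
grip_width: 0.0688
```

```bash
python3 -c "
from h import *
favg(6); d=grab('scene','scene12'); print(toppts(d)); p=manip.get_obs(); print(p['time'],p['tool_pos'])
d=grab('wrist','wrist12')
cv2.imwrite('pics/s12c.png',np.hstack([cv2.resize(np.load('pics/scene12.npz')['pixels'][180:330,180:330,::-1],(400,400)),cv2.resize(d['pixels'][260:460,140:500,::-1],(400,400))]))
for n in('7','8','9','10','11','12'):
  C=cloud(dict(np.load(f'pics/scene{n}.npz'))); L=(C[...,:2]-[.51,.1249])@np.array([[.9707,-.2402],[.2402,.9707]])
  m=(abs(L[...,0]-.004)<.0035)&(L[...,1]>-.12)&(L[...,1]<.0)&(C[...,2]>.04)
  y=L[...,1][m];z=C[...,2][m]; k=np.polyfit(y,z,1); print(n,m.sum(),'angle',(.4+np.arctan(k[0])).round(3))
"
```

```text
F mean [-2.21 -3.33 10.42] sd [0.52 0.49 0.67]
(np.float64(0.17482258361868158), np.float64(0.1726496629422835), 140, array([0.534, 0.205]))
22.95 [ 0.55268764 -0.04602981  0.08319897]
7 286 angle 0.591
8 285 angle 0.589
9 287 angle 0.602
10 291 angle 0.607
11 296 angle 0.616
12 301 angle 0.615
```

View pics/s12c.png

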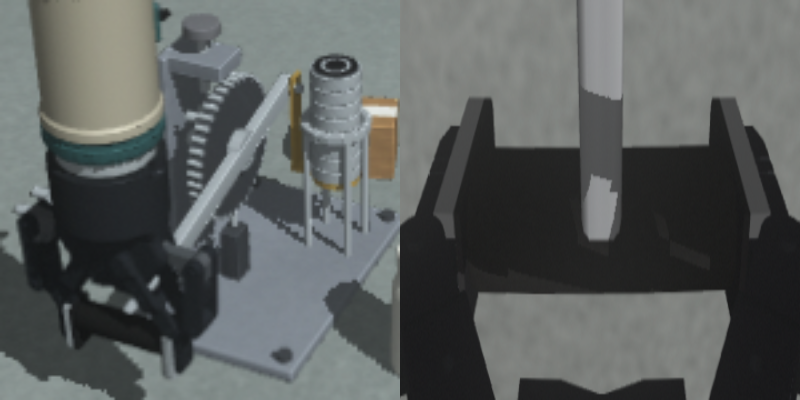

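```bash
cat > fit.py <<'E'
from h import *
from scipy.optimize import least_squares
import sys
for n,g in zip(sys.argv[1::2],map(float,sys.argv[2::2])):
  d=dict(np.load(f'pics/scene{n}.npz'));C=cloud(d); L=(C[...,:2]-[.51,.1249])@np.array([[.9707,-.2402],[.2402,.9707]])
  y0,z0=-.18*np.cos(.4-g),.13+.18*np.sin(.4-g)
  m=(abs(L[...,0])<.026)&(np.hypot(L[...,1]-y0,C[...,2]-z0)<.017)&(d['pixels'].max(2)<75)
  # exclude finger pixels: outside x +-26mm; lever bar side is grey
  Y=L[...,1][m];Z=C[...,2][m]
  f=lambda p:np.hypot(Y-p[0],Z-p[1])-.011
  r=least_squares(f,[y0,z0],loss='soft_l1',f_scale=.001)
  h=lambda p:np.hypot(Y+.18*np.cos(.4-p[0]),Z-.13-.18*np.sin(.4-p[0]))-.011
  r2=least_squares(h,[g],loss='soft_l1',f_scale=.001)
  y,z=r.x; print(n,m.sum(),'yz',r.x.round(4),'R',np.hypot(y,z-.13).round(4),'lever',(.4-np.arctan2(z-.13,-y)).round(3),'circ-fit',r2.x.round(3),'rms',np.sqrt((f(r.x)**2).mean()).round(4))
E
python3 fit.py 0 0 3 0 4 0 5 .159 6 .47 7 .61 9 .62 11 .635 12 .64
```

```text
0 345 yz [-0.1655  0.1999] R 0.1796 lever 0.001 circ-fit [0.001] rms 0.0012
3 349 yz [-0.1656  0.2   ] R 0.1798 lever 0.0 circ-fit [0.] rms 0.0012
4 343 yz [-0.1657  0.1999] R 0.1798 lever 0.001 circ-fit [0.001] rms 0.0013
5 346 yz [-0.1742  0.1737] R 0.1796 lever 0.154 circ-fit [0.155] rms 0.0014
6 309 yz [-0.1795  0.1189] R 0.1798 lever 0.462 circ-fit [0.462] rms 0.0015
7 294 yz [-0.1758  0.0959] R 0.1791 lever 0.592 circ-fit [0.593] rms 0.0015
9 291 yz [-0.1756  0.0931] R 0.1794 lever 0.607 circ-fit [0.608] rms 0.0016
11 297 yz [-0.1749  0.0912] R 0.1791 lever 0.618 circ-fit [0.62] rms 0.0014
12 293 yz [-0.1747  0.0901] R 0.1792 lever 0.624 circ-fit [0.625] rms 0.0014
```

The cylinder fit to the scene depth is precise (0.000 ± 0.001 at rest). It puts the lever at 0.624, so the bar has crept about 5 mm in the pads. I'll raise the grip and go the last 3 mm.

Call:
apply_moves(
  moves=[
    {"gripper": 60, "dp": [0, 0, 0], "turn": 0},
    {"gripper": 60, "dp": [0, 0, 0], "turn": 0},
    {"gripper": 60, "dp": [0.2, 0, 0.8], "turn": 0},
    {"gripper": 60, "dp": [0.2, 0, 0.8], "turn": 0},
    {"gripper": 60, "dp": [0, 0, 0], "turn": 0},
    {"gripper": 60, "dp": [0, 0, 0], "turn": 0},
    {"gripper": 60, "dp": [0, 0, 0], "turn": 0},
    {"gripper": 60, "dp": [0, 0, 0], "turn": 0},
  ],
  grip_force=100,
)

```text
time: 23.8
tool_pos: [0.5525, -0.0457, 0.0816]
ee_rot: [[-0.24, 0.971, 0.001], [0.971, 0.24, -0.002], [-0.002, 0.001, -1.0]]
ft_force: [-0.9, -2.4, 11.8]
grip_width: 0.069
```

```bash
python3 -c "
from h import *
favg(6); d=grab('scene','scene13'); print(toppts(d)); p=manip.get_obs(); print(p['time'],p['tool_pos'],p['grip_width'])"; python3 fit.py 13 .64
```

```text
F mean [-0.95 -2.97 11.44] sd [0.32 0.45 0.5 ]
(np.float64(0.1753614673729489), np.float64(0.17355626442252536), 138, array([0.534 , 0.2061]))
24.15 [ 0.55254502 -0.04565733  0.08164623] 0.06897516725290723
13 302 yz [-0.1746  0.0888] R 0.1794 lever 0.632 circ-fit [0.633] rms 0.0014
```

Call:
apply_moves(
  moves=[
    {"gripper": 60, "dp": [0.2, 0, 0.8], "turn": 0},
    {"gripper": 60, "dp": [0.2, 0, 0.8], "turn": 0},
    {"gripper": 60, "dp": [0, 0, 0], "turn": 0},
    {"gripper": 60, "dp": [0, 0, 0], "turn": 0},
    {"gripper": 60, "dp": [0, 0, 0], "turn": 0},
    {"gripper": 60, "dp": [0, 0, 0], "turn": 0},
    {"gripper": 60, "dp": [0, 0, 0], "turn": 0},
    {"gripper": 60, "dp": [0, 0, 0], "turn": 0},
  ],
)

```text
time: 24.95
tool_pos: [0.5525, -0.0453, 0.0802]
ee_rot: [[-0.24, 0.971, 0.001], [0.971, 0.24, -0.002], [-0.002, 0.001, -1.0]]
ft_force: [-1.5, -4.6, 13.3]
grip_width: 0.0689
```

```bash
python3 -c "
from h import *
favg(6); d=grab('scene','scene14'); print(toppts(d)); p=manip.get_obs(); print(p['time'],p['tool_pos'],p['grip_width'])"; python3 fit.py 14 .64
```

```text
F mean [-1.37 -3.71 13.13] sd [0.9  0.3  0.42]
(np.float64(0.17582500995757983), np.float64(0.17400541142015302), 145, array([0.5347, 0.2051]))
25.3 [ 0.55250478 -0.04531201  0.08024994] 0.0687658287191562
14 300 yz [-0.1742  0.0874] R 0.1793 lever 0.64 circ-fit [0.641] rms 0.0015
```

Call:
apply_moves(
  moves=[
    {"gripper": 60, "dp": [0.2, 0, 0.8], "turn": 0},
    {"gripper": 60, "dp": [0, 0, 0], "turn": 0},
    {"gripper": 60, "dp": [0, 0, 0], "turn": 0},
    {"gripper": 60, "dp": [0, 0, 0], "turn": 0},
    {"gripper": 60, "dp": [0, 0, 0], "turn": 0},
    {"gripper": 60, "dp": [0, 0, 0], "turn": 0},
    {"gripper": 60, "dp": [0, 0, 0], "turn": 0},
    {"gripper": 60, "dp": [0, 0, 0], "turn": 0},
  ],
)

```text
time: 26.1
tool_pos: [0.5525, -0.0452, 0.0795]
ee_rot: [[-0.24, 0.971, 0.001], [0.971, 0.24, -0.002], [-0.002, 0.001, -1.0]]
ft_force: [-0.8, -3.7, 14.3]
grip_width: 0.0689
```

```bash
python3 -c "
from h import *
favg(6); d=grab('scene','scene15'); print(toppts(d)); p=manip.get_obs(); print(p['time'],p['tool_pos'],p['grip_width'])"; python3 fit.py 15 .64
```

```text
F mean [-1.4  -4.08 14.15] sd [0.35 0.23 0.23]
(np.float64(0.17599373885741287), np.float64(0.17433076669966185), 144, array([0.5338, 0.2056]))
26.45 [ 0.55245506 -0.04517522  0.07953092] 0.06875246395848565
15 294 yz [-0.174   0.0868] R 0.1793 lever 0.644 circ-fit [0.645] rms 0.0013
```

Force has climbed about 4 N (10.4 to 14.2) at 0.640–0.645, which is the notch. Now I'll check that it holds still.

Call:
apply_moves(
  moves=[
    {"gripper": 60, "dp": [0, 0, 0], "turn": 0},
    {"gripper": 60, "dp": [0, 0, 0], "turn": 0},
    {"gripper": 60, "dp": [0, 0, 0], "turn": 0},
    {"gripper": 60, "dp": [0, 0, 0], "turn": 0},
    {"gripper": 60, "dp": [0, 0, 0], "turn": 0},
    {"gripper": 60, "dp": [0, 0, 0], "turn": 0},
    {"gripper": 60, "dp": [0, 0, 0], "turn": 0},
    {"gripper": 60, "dp": [0, 0, 0], "turn": 0},
  ],
)

```text
time: 27.25
tool_pos: [0.5525, -0.0452, 0.0795]
ee_rot: [[-0.24, 0.971, 0.001], [0.971, 0.24, -0.002], [-0.002, 0.001, -1.0]]
ft_force: [-0.6, -2.3, 14.2]
grip_width: 0.0688
```

Call:
apply_moves(
  moves=[
    {"gripper": 60, "dp": [0, 0, 0], "turn": 0},
    {"gripper": 60, "dp": [0, 0, 0], "turn": 0},
    {"gripper": 60, "dp": [0, 0, 0], "turn": 0},
    {"gripper": 60, "dp": [0, 0, 0], "turn": 0},
    {"gripper": 60, "dp": [0, 0, 0], "turn": 0},
    {"gripper": 60, "dp": [0, 0, 0], "turn": 0},
    {"gripper": 60, "dp": [0, 0, 0], "turn": 0},
    {"gripper": 60, "dp": [0, 0, 0], "turn": 0},
  ],
)

```text
time: 28.05
tool_pos: [0.5524, -0.0452, 0.0795]
ee_rot: [[-0.24, 0.971, 0.001], [0.971, 0.24, -0.002], [-0.002, 0.001, -1.0]]
ft_force: [-1.6, -3.8, 13.2]
grip_width: 0.0689
```

```bash
python3 -c "
from h import *
favg(6); d=grab('scene','scene16'); print(toppts(d)); p=manip.get_obs(); print(p['time'],p['tool_pos'],p['grip_width'])
t=grab('top','top16')
cv2.imwrite('pics/s16c.png',np.hstack([cv2.resize(d['pixels'][180:340,180:370,::-1],(475,400)),cv2.resize(t['pixels'][180:430,180:380,::-1],(320,400))]))"; python3 fit.py 16 .64
```

```text
F mean [-1.33 -3.86 14.1 ] sd [0.25 0.46 0.38]
(np.float64(0.17601458219911417), np.float64(0.17428896893460794), 150, array([0.5339, 0.205 ]))
28.4 [ 0.55246008 -0.04515152  0.07952817] 0.0688111724304574
16 297 yz [-0.174   0.0866] R 0.1793 lever 0.644 circ-fit [0.646] rms 0.0014
```

View pics/s16c.png

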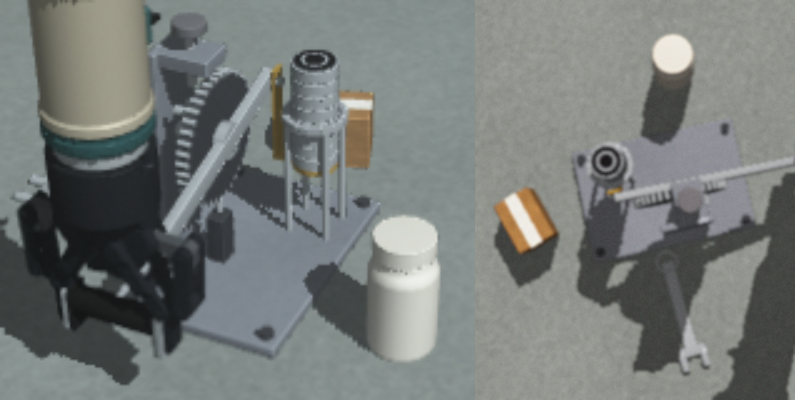

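The picture shows four bearings standing above the ring (left half, (318,60) to (318,110)). The jar, carton and wrench are where they were. The lever has held at 0.645 for over 2 s, so I'm handing in.

```bash
python3 -c "
from h import *
print(ticket.hand_in())"
```

```text
the job is handed in; nothing more can be done
None
```

The job is handed in at about 28 s with four bearings standing above the magazine ring and the fingers still holding the lever on its fourth click; no verdict is reported.

- **Plunger:** I pushed it to its hard stop with shut fingers. The TCP reached z 0.2468 against 0.247 expected, and the force rose to 22.6 N. The camera then showed the cap back up at z 0.237.
- **Lever:** I gripped the T-bar by its ends and brought it down its arc to the fourth notch. It stayed well short of the fifth tooth top (0.72 rad).

**Last checks**
- **Lever angle:** the camera fit gives 0.645 rad, unchanged for about 2 s.
- **Force:** it rose gradually by about 4 N (10.4 to 14.2 N) at 0.63–0.645, where a jump of about 5 N was expected. I took this as the notch. The easing before it did not show clearly.
- **Stack height:** the bearings rose about 48.5 mm, against 48 mm for four.
- **Jar, carton and wrench:** they look unmoved in the last pictures.

**One disagreement:** the angle worked out from the arm's own pose read about 0.03 rad too high, because the bar had crept about 5 mm in the pads. I went by the camera fit and raised the grip from 70 to 100 N, after which the lever held still.

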